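Switch over the lamp controller's slotted selector with a screwdriver

TASK

Of the two slotted selectors on top of the lamp controller, one still has its slot across the engraved line: take the screwdriver from its stand, put its blade into that slot and turn it a quarter turn clockwise to its stop, so that both slots lie along the line. Then put the screwdriver back upright in its stand, fully down. Leave the other selector set as it is, turn selectors only with the screwdriver, and do not disturb the things lying around.

Things in the scene. Friction and masses are not known exactly. Their poses are not given: they have to be found in the camera images.
- lamp_controller: Low grey box, fixed, 110 mm (its x, short side) by 190 mm (its y, long side) by 45 mm high, aluminium cover with a black engraved line along its y axis. Two slotted selectors stand on that line, 50 mm either side of the middle; which is which varies. Origin: centre of its underside, z up.
- selector_1_slot (a point): Turning part of a slotted selector on the lamp controller: aluminium disc 32 mm in diameter with one straight slot, 26 mm long, 5.4 mm wide, 7.8 mm deep, closed at both ends. This point is on the turning axis at the slot's floor, about 48 mm above the bench; its x axis lies along the slot, z up; it turns with the disc. The disc's rim is 7.8 mm higher.
- selector_2_slot (a point): Turning part of a slotted selector on the lamp controller: aluminium disc 32 mm in diameter with one straight slot, 26 mm long, 5.4 mm wide, 7.8 mm deep, closed at both ends. This point is on the turning axis at the slot's floor, about 48 mm above the bench; its x axis lies along the slot, z up; it turns with the disc. The disc's rim is 7.8 mm higher.
- selector_1 (a joint): Angle of selector 1: 0 = slot along the controller's short side, 1.571 = slot along its long side, in line with the engraved line; grows as it turns clockwise seen from above. Hard stops at 0 and 1.571; it stays where it is left; friction about 0.05 N m, no spring. It starts near 0 and is the one to be turned.
- selector_2 (a joint): Angle of selector 2: 0 = slot along the controller's short side, 1.571 = slot along its long side, in line with the engraved line; grows as it turns clockwise seen from above. Hard stops at 0 and 1.571; it stays where it is left; friction about 0.05 N m, no spring. It starts at about 1.55, already set, and must stay there.
- tool_stand: Square aluminium block 56 x 56 mm, 70 mm high, on a flat foot 74 x 74 x 6 mm, fixed on the bench, with one vertical round hole 21 mm in diameter and 66 mm deep in the middle of its top. Origin: centre of its underside, z up.
- stand_hole (a point): Centre of the mouth of the hole in the tool stand, 70 mm above the bench. Beyond the things listed, a tall microscope stands fixed at the far left of the bench (x over 0.5 m, y 0.18 to 0.55 m): keep the arm and gripper clear of it, also on the way from the start.
- driver: Flat screwdriver, 140 mm, blade down. Origin: middle of the blade's end; z up to the handle, x along its width. From the end up: blade 14 mm wide (x), 2.4 thick (y), 12 high; shank 8 mm in diameter; collar 32 mm in diameter from 62 to 68 mm; grey square handle 24 x 24 mm, faces square to x and y, to 138 mm. The blade has about 0.2 rad of play in a selector's slot. In the stand the collar rests on the block, blade end at 8 mm.
- driver_tip (a point): Middle of the end of the screwdriver's blade, same axes as the screwdriver.
- driver_handle (a point): Centre line of the screwdriver's handle, 108 mm from the blade's end: a good place to grip, on two opposite flats 24 mm apart.
- loupe: Bystander: black eye loupe, 37 mm in diameter, 34 mm high, standing on the bench. Origin: centre of its underside.
- ring_gauge: Bystander: steel ring gauge, 45 mm in diameter, 16 mm high, lying flat. Origin: centre of its underside.
- block_123: Bystander: drilled steel block, 51 x 76 x 25 mm. Origin: centre of its underside.
- cleaner_bottle: Bystander: small white bottle with a blue nozzle, 35 mm in diameter, 90 mm high. Origin: centre of its underside.

How it is judged (in metres and radians):
On the way, in this order (a step that is already met when the one before it is completed fails the run):
1. the screwdriver has been drawn out of its stand, its blade clear above the block (z of driver_tip in the frame of stand_hole above 0.003 m), for 0.1 s.
2. with the blade in its slot, the selector that stood across the line has been turned to within 10 degrees of its clockwise stop (value of joint selector_1 above 1.4 rad and horizontal distance between driver_tip and selector_1_slot below 0.008 m and z of driver_tip in the frame of selector_1_slot below 0.006 m), for 0.1 s.
At the end, for the whole second after the job is handed in: Both selectors are within 10 degrees of their clockwise stop, slots along the engraved line; the screwdriver stands upright (within 0.08 rad) and at rest in the stand's hole, its collar on the block to within 3 mm (value of joint each of selector_1, selector_2 above 1.4 rad and horizontal distance between driver_tip and stand_hole below 0.008 m and z of driver_tip in the frame of tool_stand below 0.011 m and angle between driver's own z axis and vertical below 0.08 rad and linear speed of driver below 0.02 m/s); the robot touches nothing.
It fails at once if the selector that was already set is turned back by more than about 10 degrees (value of joint selector_2 below 1.36 rad).
It fails at once if a selector is touched by the fingers instead of the screwdriver (contact force between the fingers and selector_1 above 0.5 N or contact force between the fingers and selector_2 above 0.5 N).
It fails at once if a bystander is shifted by more than 15 mm (distance of any of loupe, ring_gauge, block_123, cleaner_bottle from where it was at the start of the episode above 0.015 m).
It also fails if it takes over 54 s, if anything falls off the work surface, if the arm or the gripper's body presses on something with over 40 N, if the wrist force passes 120 N, or if a joint passes its speed limit or range.

ROBOT

A 7-joint arm with a two-finger parallel gripper is mounted at the origin on a cart in front of the work surface, level with it; the furniture and walls round the work are solid. World frame = base frame: x ahead of the robot, y to its left, z up, the work surface at z = 0. Lengths are in m, angles in degrees, forces in N, time in s.
With the tool pointing down it reaches from about 0.4 to 0.85 m from the base axis. Payload 10.4 kg.
Tool frame: the origin (TCP) lies between the finger pads; the fingertips stand 8 mm ahead of it and the grasp point (between the pads) lies 11 mm behind it (manip.tip_extent is the distance from the TCP to the fingertips, in m); z points along the fingers, y is the line along which they close (so a half turn about z gives the same grasp; the last joint's range is limited). The gripper opens to 85 mm and grips with 20 to 120 N. Pads are 22 mm wide; open, the fingers measure 114 mm over their backs; the gripper's body (76 mm by 85 mm) begins 54 mm behind the grasp point. The pads swing forward as they close: fully open they stand 13 mm farther back than shut.
Start: joints at [-76.983, 19.034, -3.707, 83.658, 1.238, 77.344, -5.071], TCP at [0.154, 0.606, 0.239] pointing down, gripper open.
Joint ranges: [-148.97, 148.97], [-28.65, 121.19], [-84.17, 76.75], [9.2, 138.47], [-72.65, 252.65], [3.7, 117.97], [-149.18, 149.18]. Speed limits (degrees/s): [127.2, 127.2, 159.86, 159.86, 180, 180, 180].

INTERFACE

Orientations are given as [roll, pitch, yaw] about the fixed x, y, z axes, in that order (R = Rz(yaw) Ry(pitch) Rx(roll)).
In Python, from rig import manip gives the robot as it stands.
- The arm moves only by the tool move_arm, never from a script. Its argument "targets" is a list of rows, each a list of 5 numbers: the opening, from 0 (shut) to 1 (fully open), then the shift along the tool's x, y, z in units of 0.5 m (1.0 is 0.5 m), then the turn about the tool's z in units of pi rad (1.0 is pi rad). A call has 1 to 10 rows; each row is the pose to reach, as a shift and turn from the pose commanded when the call began, along the tool's axes at that moment, turning the shorter way round; what a row does not reach only later rows make up. A row lasts 1/12 s, in which the tool goes at most 41.7 mm and 7.16 degrees, less where a joint would pass 70% of its speed; a pose out of reach is approached as far as the arm can. A call with a number of a shift or a turn outside -1 to 1 is refused whole. A call with a gripper value outside its range is refused whole. The fingers move at their own pace and stop on an object; the grip force is fixed at half the most. Time passes only in rows, so rows that repeat a pose let the fingers close. It gives the time, the measured TCP pose, the force, the opening and the grip force at its end, in the units of the state.
- manip.sense(): the state, without advancing time (a new reading comes with each control period).
- manip.camera(name): name is "scene" or "top" or "wrist"; returns the picture (400x640x3 uint8, red, green, blue); there is no depth.
- manip.camera_info(name): a dict with "vfov" (degrees; the focal length in pixels is half the picture's height over the tangent of half this angle, whatever the lens; pixels are square), "cx", "cy" (the principal point, pixels), "dist" ([k1, k2, p1, p2, k3] as OpenCV has them; the pictures are not rectified), "extrinsics" (4x4, takes a point from camera to world coordinates). Camera axes: x right, y down, z forward; pixel columns grow to the right and rows downward; lengths in m; the calibration is good to about 2 mm. A picture is of the moment at which its call begins: read the wrist's pose just before it. camera_info takes no time and is no camera call; for the wrist camera it gives the pose at the moment of the call.
- manip.sign_off(): hands the job in; it is judged then, once.
The state is a dict: "clock": time; "joint_pos": joint angles; "joint_velocities": joint speeds; "tau": joint torques, N m; "position": TCP position; "tool_rot": TCP orientation; "wrist_force": force on the tool from outside, world axes, zero at the start; "ft_torque": the same for the moment, N m; "gripper_width": finger opening in m; "gripper_force": force on a finger pad.
Only numpy, scipy, OpenCV 4.12 (cv2) and the standard library are available. Lean on these libraries where they do the work, as an engineer would, in place of code of your own. Each camera call takes 0.05 s, during which the arm holds its last target. There are 200 camera calls.

## Working session

There is one attempt and no reset: what is moved stays moved. The work goes in short steps, Python scripts to look and compute and a tool call to move; the robot and the scene stay as the last step left them, time stands still between calls to the robot, and variables do not carry over. Pictures are saved under pics/ and viewed, at most 13 in all, crops included, and the job is handed in when it is done.

Besides the shell and the picture viewer there is one more tool, called in YAML: its name, and indented under it one key for each argument. move_arm: Moves the arm, as the interface text tells. Its arguments: {"type":"object","properties":{"targets":{"type":"array"}},"required":["targets"]}

```bash
mkdir -p pics; ls; python3 - <<'E'
from rig import manip
import cv2,numpy as np
s=manip.sense();print({k:np.round(v,3).tolist() for k,v in s.items()})
for n in ["scene","top"]:
    im=manip.camera(n);cv2.imwrite(f"pics/{n}0.png",im[:,:,::-1])
    i=manip.camera_info(n);print(n,i)
print(manip.tip_extent)
E
```

```text
pics
{'clock': 0.0, 'joint_pos': [-76.981, 19.072, -3.708, 83.706, 1.238, 77.346, -5.071], 'joint_velocities': [-0.07, -0.083, -0.053, 0.052, -0.007, 0.001, -0.079], 'tau': [-0.0, -62.545, 0.049, -39.161, 0.016, 0.01, -0.0], 'position': [0.154, 0.605, 0.239], 'tool_rot': [-179.916, 0.004, 165.688], 'wrist_force': [0.145, -0.238, -0.637], 'ft_torque': [0.009, -0.017, -0.048], 'gripper_force': 0.0, 'gripper_width': 0.085}
scene {'vfov': 54.24832278265978, 'cx': 318.6157515593776, 'cy': 198.42183567966353, 'dist': array([0.00793286, 0.        , 0.        , 0.        , 0.        ]), 'extrinsics': array([[ 0.42503684, -0.49749147,  0.75620495, -0.30882772],
       [-0.90494361, -0.2146118 ,  0.3674491 , -0.62474701],
       [-0.02051229, -0.84050224, -0.54141965,  0.69683769],
       [ 0.        ,  0.        ,  0.        ,  1.        ]])}
top {'vfov': 57.735627758916195, 'cx': 323.2369779476047, 'cy': 195.46476633614296, 'dist': array([0.01841014, 0.        , 0.        , 0.        , 0.        ]), 'extrinsics': array([[-0.01474047, -0.98625485,  0.16457245,  0.43442387],
       [-0.99950363,  0.00995067, -0.02989113, -0.17865849],
       [ 0.02784266, -0.16493137, -0.98591198,  0.92691512],
       [ 0.        ,  0.        ,  0.        ,  1.        ]])}
0.008
```

View pics/scene0.png

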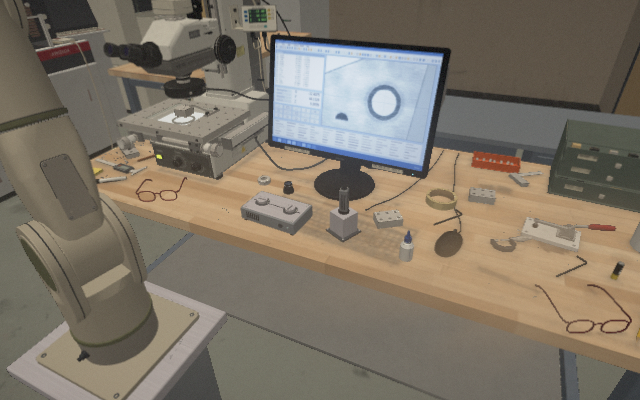

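View pics/top0.png

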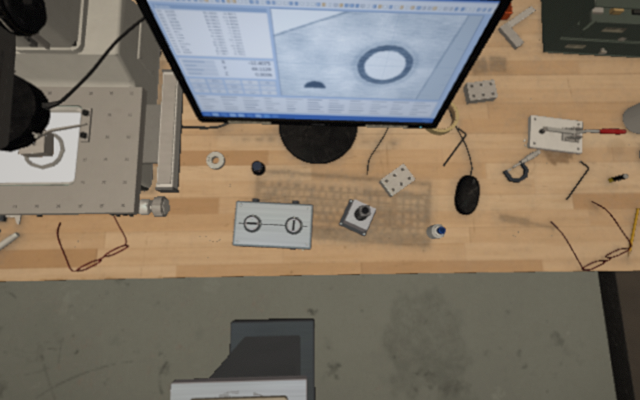

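```bash
cat > h.py <<'E'
from rig import manip
import cv2,numpy as np
def K(i):
    f=200/np.tan(np.radians(i["vfov"]/2));return np.array([[f,0,i["cx"]],[0,f,i["cy"]],[0,0,1]])
def ray(i,px,z):
    "pixels -> world points on plane z"
    u=cv2.undistortPoints(np.array(px,float).reshape(-1,1,2),K(i),i["dist"]).reshape(-1,2)
    E=i["extrinsics"];d=np.c_[u,np.ones(len(u))]@E[:3,:3].T;o=E[:3,3]
    return o+d*((z-o[2])/d[:,2])[:,None]
def proj(i,P):
    E=np.linalg.inv(i["extrinsics"]);r=cv2.Rodrigues(E[:3,:3])[0]
    return cv2.projectPoints(np.array(P,float).reshape(-1,1,3),r,E[:3,3],K(i),i["dist"])[0].reshape(-1,2)
E
python3 - <<'E'
from h import *
t=manip.camera_info("top")
print(ray(t,[(252,223),(293,226)],.056).round(4))
print(ray(t,[(236,201),(312,205),(310,248),(234,245)],.045).round(4))
print("handle",ray(t,[(368,212)],.146).round(3),ray(t,[(357,216)],.07).round(3))
im=cv2.imread("pics/top0.png")[190:260,225:385]
cv2.imwrite("pics/c.png",cv2.resize(im,None,fx=5,fy=5,interpolation=cv2.INTER_CUBIC))
E
```

```text
[[ 0.5148 -0.0338  0.056 ]
 [ 0.5064 -0.1315  0.056 ]]
[[ 0.5701  0.0078  0.045 ]
 [ 0.5582 -0.1775  0.045 ]
 [ 0.4539 -0.1717  0.045 ]
 [ 0.4637  0.0098  0.045 ]]
handle [[ 0.527 -0.299  0.146]] [[ 0.527 -0.284  0.07 ]]
```

View pics/c.png

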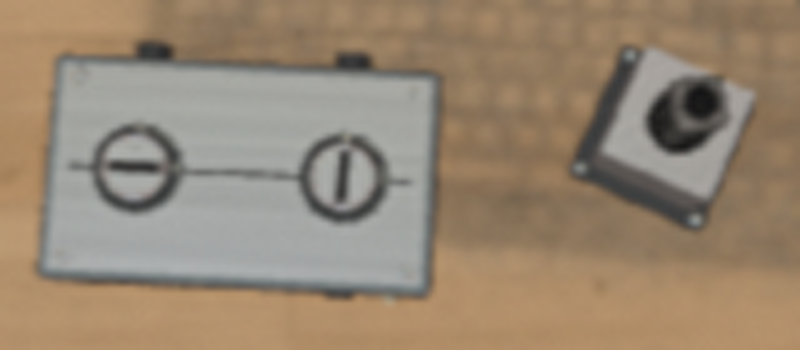

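move_arm:
  targets:
    - [1, -0.56, -0.53, -0.16, 0.39]
    - [1, -0.56, -0.53, -0.16, 0.39]
    - [1, -0.56, -0.53, -0.16, 0.39]
    - [1, -0.56, -0.53, -0.16, 0.39]
    - [1, -0.56, -0.53, -0.16, 0.39]
    - [1, -0.56, -0.53, -0.16, 0.39]
    - [1, -0.56, -0.53, -0.16, 0.39]
    - [1, -0.56, -0.53, -0.16, 0.39]
    - [1, -0.56, -0.53, -0.16, 0.39]
    - [1, -0.56, -0.53, -0.16, 0.39]

```text
clock: 0.93
position: [0.3631, 0.2749, 0.3205]
tool_rot: [179.9, -0.0, 94.8]
wrist_force: [0.8, 0.6, 0.7]
gripper_width: 0.0856
gripper_force: 0.0
```

move_arm:
  targets:
    - [1, -0.76, 0.09, 0, 0.15]
    - [1, -0.76, 0.09, 0, 0.15]
    - [1, -0.76, 0.09, 0, 0.15]
    - [1, -0.76, 0.09, 0, 0.15]
    - [1, -0.76, 0.09, 0, 0.15]
    - [1, -0.76, 0.09, 0, 0.15]
    - [1, -0.76, 0.09, 0, 0.15]
    - [1, -0.76, 0.09, 0, 0.15]
    - [1, -0.76, 0.09, 0, 0.15]
    - [1, -0.76, 0.09, 0, 0.15]

```text
clock: 1.77
position: [0.4413, -0.1013, 0.3195]
tool_rot: [179.9, 0.0, 68.0]
wrist_force: [-0.6, -1.0, 0.7]
gripper_width: 0.0854
gripper_force: 0.0
```

```bash
python3 - <<'E'
from h import *
s=manip.sense();print(s["position"],s["tool_rot"])
i=manip.camera_info("wrist");print(i["vfov"],i["extrinsics"].round(3))
im=manip.camera("wrist");cv2.imwrite("pics/w1.png",im[:,:,::-1])
print(proj(i,[[.505,-.1315,.056],[.515,-.034,.056],[.524,-.284,.07],[.527,-.285,.146]]))
E
```

```text
[ 0.44125381 -0.10130774  0.31949543] [1.79932034e+02 1.48155582e-02 6.80240199e+01]
70.2305802623591 [[ 0.927 -0.361 -0.1    0.467]
 [-0.374 -0.892 -0.253 -0.036]
 [ 0.002  0.272 -0.962  0.454]
 [ 0.     0.     0.     1.   ]]
[[369.0342875  177.17293734]
 [351.82682113 107.53381773]
 [415.76681316 266.91002803]
 [437.92865989 296.14689359]]
```

View pics/w1.png

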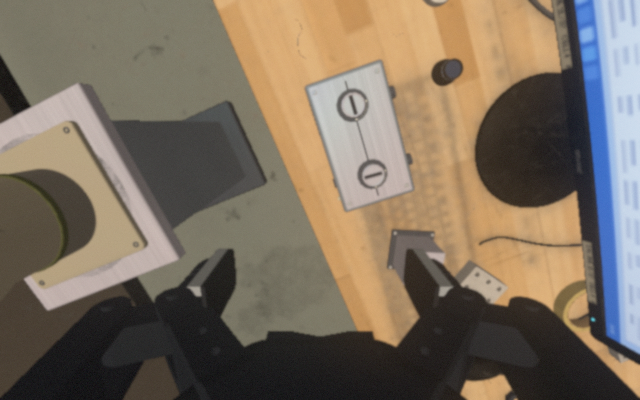

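move_arm:
  targets:
    - [1, -0.32, 0.28, 0, 0]
    - [1, -0.32, 0.28, 0, 0]
    - [1, -0.32, 0.28, 0, 0]
    - [1, -0.32, 0.28, 0, 0]
    - [1, -0.32, 0.28, 0, 0]
    - [1, -0.32, 0.28, 0, 0]
    - [1, -0.32, 0.28, 0, 0]

```text
clock: 2.4
position: [0.5122, -0.2971, 0.3173]
tool_rot: [-179.8, 0.2, 68.2]
wrist_force: [-0.9, 0.5, -0.0]
gripper_width: 0.0851
gripper_force: 0.0
```

```bash
python3 - <<'E'
from h import *
s=manip.sense();print(s["position"],s["tool_rot"])
i=manip.camera_info("wrist")
im=manip.camera("wrist");cv2.imwrite("pics/w2f.png",im[:,:,::-1]);np.save("w2.npy",i["extrinsics"])
cv2.imwrite("pics/w2.png",cv2.resize(im[0:300,200:500,::-1],None,fx=2,fy=2,interpolation=cv2.INTER_CUBIC))
print(proj(i,[[.505,-.1315,.056],[.515,-.034,.056],[.524,-.284,.07],[.527,-.285,.146]]))
E
```

```text
[ 0.5122247  -0.29710248  0.31725053] [-179.77814439    0.22405708   68.18789168]
[[266.80299943  56.51050262]
 [240.92948299 -28.49879545]
 [324.93867773 163.53606444]
 [328.90887849 173.21945818]]
```

View pics/w2.png

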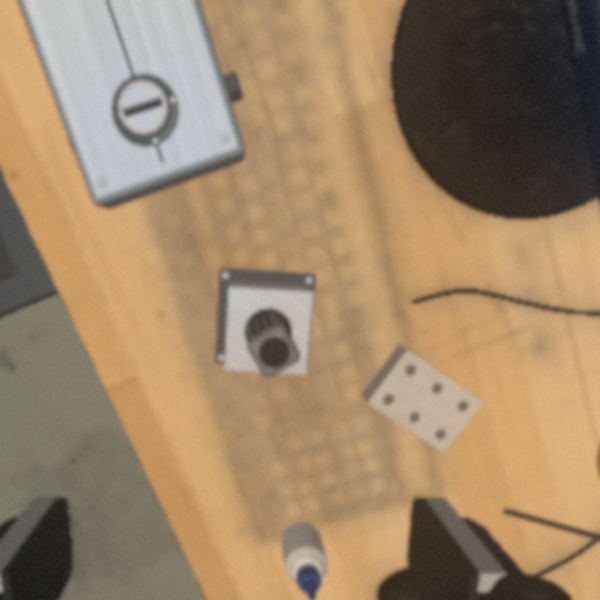

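```bash
python3 - <<'E'
from h import *
i=manip.camera_info("wrist")
im=cv2.imread("pics/w2f.png")
c=cv2.resize(im[130:200,300:370],None,fx=8,fy=8,interpolation=cv2.INTER_CUBIC)
c=cv2.convertScaleAbs(c,alpha=1.5,beta=10)
cv2.imwrite("pics/w2c.png",c)
print(ray(i,[(336,175)],.146),ray(i,[(333,164.2)],.07))
print(ray(i,[(200+143/2,107/2)],.056), ray(i,[(200+123/2,113/2),(200+163/2,101/2)],.056))
E
```

```text
[[ 0.53420006 -0.28744003  0.146     ]] [[ 0.53464655 -0.28644494  0.07      ]]
[[ 0.51241337 -0.12775553  0.056     ]] [[ 0.49913626 -0.12618432  0.056     ]
 [ 0.52562035 -0.12930368  0.056     ]]
```

View pics/w2c.png

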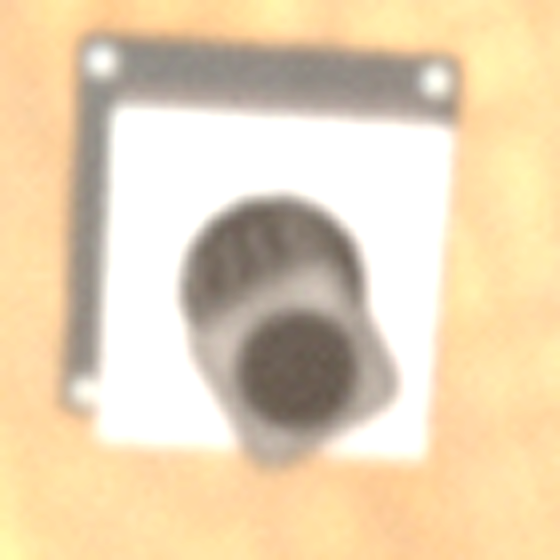

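move_arm:
  targets:
    - [1, 0.034, 0.032, 0.19, -0.16]
    - [1, 0.034, 0.032, 0.19, -0.16]
    - [1, 0.034, 0.032, 0.19, -0.16]
    - [1, 0.034, 0.032, 0.19, -0.16]
    - [1, 0.034, 0.032, 0.19, -0.16]
    - [1, 0.034, 0.032, 0.19, -0.16]

```text
clock: 2.95
position: [0.5347, -0.2826, 0.2254]
tool_rot: [179.9, -0.1, 97.2]
wrist_force: [-0.8, -0.4, 0.5]
gripper_width: 0.0851
gripper_force: 0.0
```

```bash
python3 - <<'E'
from h import *
s=manip.sense();print(s["position"],s["tool_rot"],s["joint_pos"])
i=manip.camera_info("wrist")
im=manip.camera("wrist");cv2.imwrite("pics/w3f.png",im[:,:,::-1])
p=proj(i,[[.534,-.287,.146],[.534,-.287,.07],s["position"]]);print(p)
x,y=p[0].astype(int);print(x,y)
c=im[max(0,y-120):y+120,x-150:x+150,::-1]
cv2.imwrite("pics/w3.png",cv2.convertScaleAbs(cv2.resize(c,None,fx=2.5,fy=2.5,interpolation=cv2.INTER_CUBIC),alpha=1.3))
E
```

```text
[ 0.53473595 -0.2826215   0.22540805] [ 1.79858923e+02 -6.94464956e-02  9.72273995e+01] [-15.36169306  22.06753126  50.38387045  90.35652028 -17.52284264
  75.74713066  44.5208127 ]
[[317.46716847 219.8661577 ]
 [317.74954101 196.25653796]
 [319.30511661 261.77850317]]
317 219
```

View pics/w3.png

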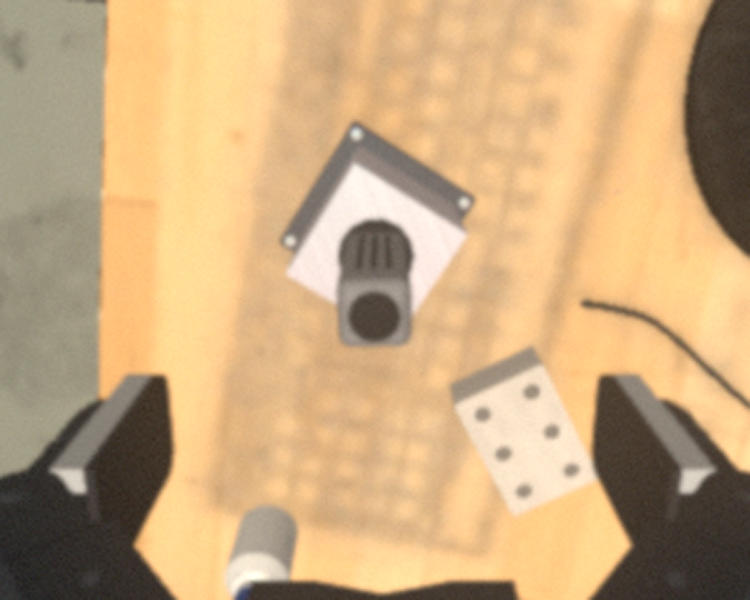

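```bash
python3 - <<'E'
from h import *
i=manip.camera_info("wrist")
im=cv2.imread("pics/w3f.png")
print(ray(i,[(316.6,225.5)],.146))
b=[(167+x/2.5,99+y/2.5) for x,y in [(360,163),(468,235),(288,272)]]
P=ray(i,b,.07);print(P,(P[1]+P[2])/2)
# collar front circle at z=.076: far arc top y=219, sides 340..412
print(ray(i,[(167+376/2.5,99+(219+36)/2.5)],.076))
E
```

```text
[[ 0.53389742 -0.29252462  0.146     ]]
[[ 0.52304134 -0.25503104  0.07      ]
 [ 0.57161126 -0.27949481  0.07      ]
 [ 0.49798204 -0.30499063  0.07      ]] [ 0.53479665 -0.29224272  0.07      ]
[[ 0.53411383 -0.29128297  0.076     ]]
```

move_arm:
  targets:
    - [1, -0.018, -0.004, 0.1, 0]
    - [1, -0.018, -0.004, 0.18, 0]
    - [1, -0.018, -0.004, 0.24, 0]
    - [1, -0.018, -0.004, 0.24, 0]
    - [0, -0.018, -0.004, 0.24, 0]
    - [0, -0.018, -0.004, 0.24, 0]
    - [0, -0.018, -0.004, 0.24, 0]
    - [0, -0.018, -0.004, 0.24, 0]
    - [0, -0.018, -0.004, 0.24, 0]
    - [0, -0.018, -0.004, 0.24, 0]

```text
clock: 3.83
position: [0.5341, -0.2941, 0.106]
tool_rot: [179.9, 0.0, 97.3]
wrist_force: [-0.5, 1.7, 8.0]
gripper_width: 0.0231
gripper_force: 59.0
```

move_arm:
  targets:
    - [0, 0, 0, 0, 0]
    - [0, 0, 0, 0, 0]
    - [0, 0, 0, 0, 0]
    - [0, 0, 0, 0, 0]

```text
clock: 4.17
position: [0.5342, -0.2941, 0.106]
tool_rot: [179.9, 0.0, 97.3]
wrist_force: [-1.2, 1.2, 7.8]
gripper_width: 0.0235
gripper_force: 59.0
```

move_arm:
  targets:
    - [0, 0, 0, -0.04, 0]
    - [0, 0, 0, -0.1, 0]
    - [0, 0, 0, -0.16, 0]
    - [0, 0, 0, -0.22, 0]
    - [0, 0, 0, -0.26, 0]
    - [0, 0, 0, -0.26, 0]
    - [0, 0, 0, -0.26, 0]

```text
clock: 4.75
position: [0.5337, -0.2941, 0.2355]
tool_rot: [179.9, 0.0, 97.3]
wrist_force: [-0.3, -0.8, -1.5]
gripper_width: 0.0235
gripper_force: 58.8
```

```bash
python3 - <<'E'
from h import *
s=manip.sense();print(s["position"],s["tool_rot"],s["joint_pos"])
i=manip.camera_info("wrist")
im=manip.camera("wrist");cv2.imwrite("pics/w4f.png",im[:,:,::-1])
p=proj(i,[s["position"]-[0,0,.097],s["position"]]);print(p)
x,y=p[0].astype(int)
c=im[max(0,y-50):y+50,x-60:x+60,::-1]
a=cv2.convertScaleAbs(cv2.resize(c,None,fx=5,fy=5,interpolation=cv2.INTER_CUBIC),alpha=1.3)
print(x-60,y-50);cv2.imwrite("pics/w4.png",a)
E
```

```text
[ 0.53369227 -0.29405957  0.23554718] [1.79863162e+02 3.86508588e-02 9.72777730e+01] [-14.28854236  22.38461641  50.76607511  88.89459706 -17.6859154
  76.99236965  45.60677083]
[[318.99948562 208.19932457]
 [319.23960658 261.8093955 ]]
258 158
```

View pics/w4.png

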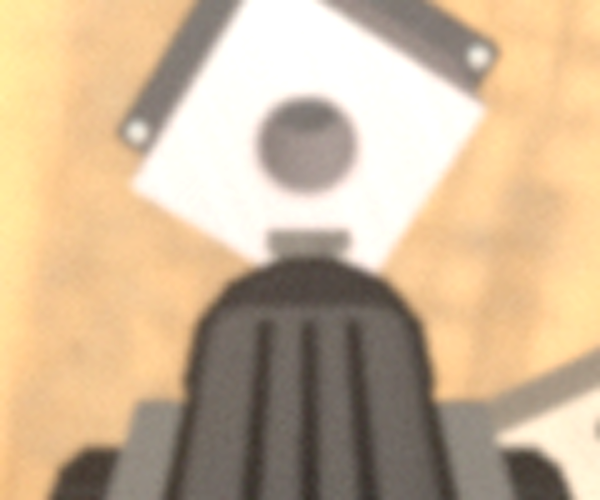

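move_arm:
  targets:
    - [0, 0.08, 0, 0, 0.03]
    - [0, 0.16, 0, 0.04, 0.06]
    - [0, 0.24, -0.003, 0.07, 0.078]
    - [0, 0.32, -0.003, 0.09, 0.078]
    - [0, 0.32, -0.003, 0.09, 0.078]
    - [0, 0.32, -0.003, 0.09, 0.078]
    - [0, 0.32, -0.003, 0.09, 0.078]

```text
clock: 5.38
position: [0.5111, -0.1348, 0.1886]
tool_rot: [-179.9, 0.0, 83.3]
wrist_force: [1.1, -0.4, -0.4]
gripper_width: 0.0233
gripper_force: 59.0
```

```bash
python3 - <<'E'
from h import *
s=manip.sense();print(s["position"],s["tool_rot"],s["joint_pos"].round(1))
i=manip.camera_info("wrist")
im=manip.camera("wrist");cv2.imwrite("pics/w5f.png",im[:,:,::-1])
p=proj(i,[s["position"]-[0,0,.098],s["position"]]);print(p)
x,y=p[0].astype(int)
c=im[max(0,y-90):y+30,x-60:x+60,::-1]
a=cv2.convertScaleAbs(cv2.resize(c,None,fx=5,fy=5,interpolation=cv2.INTER_CUBIC),alpha=1.1)
print(x-60,y-90);cv2.imwrite("pics/w5.png",a)
E
```

```text
[ 0.51107832 -0.13477681  0.1885781 ] [-1.79933145e+02  3.34600596e-03  8.33195250e+01] [-37.1  11.8  53.2 104.4 -10.1  68.8  12.5]
[[319.80707108 208.01303297]
 [319.87645938 261.91378193]]
259 118
```

View pics/w5.png

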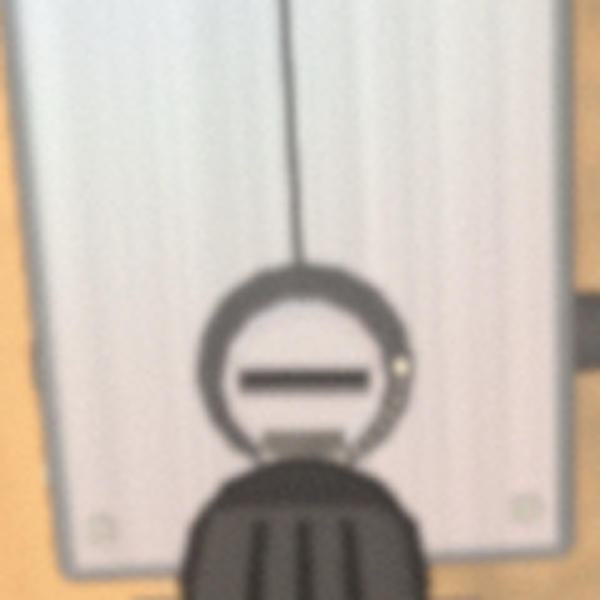

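```bash
python3 - <<'E'
from h import *
i=manip.camera_info("wrist")
im=cv2.imread("pics/w5f.png",0)
m=(im<95).astype(np.uint8);m[:190]=0;m[199:]=0;m[:,:306]=0;m[:,335:]=0
c=max(cv2.findContours(m,0,2)[0],key=cv2.contourArea);r=cv2.minAreaRect(c);print(r)
b=cv2.boxPoints(r);e=ray(i,b,.0558);print("slot",e.mean(0),e)
sl=ray(i,[r[0]],.0558)[0]
for z in (.0886,.0906,.0926): print(z,sl-ray(i,[(319.9,205.6)],z)[0])
L=ray(i,[(259+283/5,118),(259+298/5,118+52)],.045);d=L[0]-L[1];print("line deg",np.degrees(np.arctan2(d[1],d[0])))
w=cv2.imread("pics/w4f.png")
E
```

```text
((319.5, 193.5), (1.0, 23.0), 90.0)
slot [ 0.51150036 -0.13185541  0.0558    ] [[ 0.50049603 -0.13004016  0.0558    ]
 [ 0.52262289 -0.13267995  0.0558    ]
 [ 0.52251551 -0.13367196  0.0558    ]
 [ 0.500367   -0.13102956  0.0558    ]]
0.0886 [-2.73485308e-05  2.67096547e-03 -3.28000000e-02]
0.0906 [-9.35123730e-05  2.09132057e-03 -3.48000000e-02]
0.0926 [-0.00015968  0.00151168 -0.0368    ]
line deg 86.4270639562553
```

move_arm:
  targets:
    - [0, 0.004, 0, 0.03, -0.013]
    - [0, 0.004, 0, 0.052, -0.013]
    - [0, 0.004, 0, 0.052, -0.013]
    - [0, 0.004, 0, 0.052, -0.013]

```text
clock: 5.77
position: [0.5111, -0.1343, 0.1628]
tool_rot: [-179.9, 0.0, 85.4]
wrist_force: [-0.1, -0.2, -0.5]
gripper_width: 0.0234
gripper_force: 59.0
```

```bash
python3 - <<'E'
from h import *
s=manip.sense();print(s["position"],s["tool_rot"])
im=manip.camera("wrist");cv2.imwrite("pics/w6f.png",im[:,:,::-1])
a=cv2.convertScaleAbs(cv2.resize(im[170:220,285:355,::-1],None,fx=8,fy=8,interpolation=cv2.INTER_CUBIC),alpha=1.1)
cv2.imwrite("pics/w6.png",a)
E
```

```text
[ 0.51111789 -0.13433776  0.16277856] [-1.79908583e+02  4.60024517e-02  8.54217596e+01]
```

View pics/w6.png

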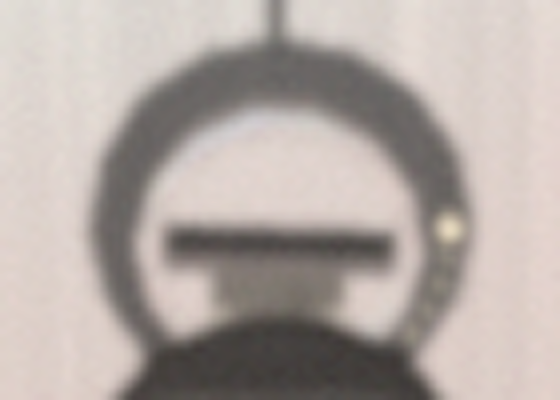

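move_arm:
  targets:
    - [0, 0, 0, 0.01, 0]
    - [0, 0, 0, 0.017, 0]
    - [0, 0, 0, 0.022, 0]
    - [0, 0, 0, 0.027, 0]
    - [0, 0, 0, 0.031, 0]
    - [0, 0, 0, 0.031, 0]

```text
clock: 6.32
position: [0.5115, -0.1332, 0.1474]
tool_rot: [-180.0, -0.0, 85.6]
wrist_force: [0.2, -0.5, -0.9]
gripper_width: 0.0233
gripper_force: 59.0
```

move_arm:
  targets:
    - [0, 0, -0.0006, 0, 0.036]
    - [0, 0, -0.001, 0, 0.072]
    - [0, 0.0003, -0.0017, 0, 0.108]
    - [0, 0.0005, -0.002, 0, 0.144]
    - [0, 0.0008, -0.0027, 0, 0.18]
    - [0, 0.001, -0.003, 0, 0.216]
    - [0, 0.0015, -0.0035, 0, 0.252]
    - [0, 0.002, -0.004, 0, 0.288]
    - [0, 0.0024, -0.0043, 0, 0.324]
    - [0, 0.003, -0.0045, 0, 0.36]

```text
clock: 7.15
position: [0.5096, -0.1323, 0.148]
tool_rot: [179.9, -0.0, 20.5]
wrist_force: [0.1, -3.0, -2.5]
gripper_width: 0.0234
gripper_force: 58.8
```

move_arm:
  targets:
    - [0, 0, -0.0006, 0, 0.036]
    - [0, 0, -0.001, 0, 0.072]
    - [0, 0.0003, -0.0017, 0, 0.108]
    - [0, 0.0005, -0.002, 0, 0.13]
    - [0, 0.0006, -0.0022, 0, 0.145]
    - [0, 0.0006, -0.0022, 0, 0.16]
    - [0, 0.0006, -0.0022, 0, 0.16]

```text
clock: 7.73
position: [0.5094, -0.1313, 0.1479]
tool_rot: [179.9, -0.0, -8.2]
wrist_force: [-1.2, -2.4, -0.3]
gripper_width: 0.0235
gripper_force: 59.2
```

```bash
python3 - <<'E'
from h import *
s=manip.sense();print(s["position"],s["tool_rot"],s["wrist_force"],s["ft_torque"],s["joint_pos"].round(1))
E
```

```text
[ 0.5093563  -0.13126685  0.14789221] [ 1.79914203e+02 -3.54230676e-03 -8.15839719e+00] [-1.15225487 -2.40498347 -0.27681283] [-1.00894582  0.30406867  0.00587864] [-49.3  23.1  71.4 107.8 -23.9  66.3 -67.5]
```

move_arm:
  targets:
    - [0, 0, -0.0003, 0, 0.02]
    - [0, 0, -0.0006, 0, 0.04]
    - [0, 0, -0.0008, 0, 0.055]
    - [0, 0, -0.0008, 0, 0.055]
    - [0, 0, -0.0008, 0, 0.055]

```text
clock: 8.15
position: [0.5094, -0.1308, 0.1479]
tool_rot: [179.9, -0.0, -17.8]
wrist_force: [-0.8, -4.8, -0.1]
gripper_width: 0.0234
gripper_force: 59.1
```

```bash
python3 - <<'E'
from h import *
s=manip.sense();print(s["position"],s["tool_rot"],s["wrist_force"],s["ft_torque"],s["joint_pos"].round(1))
E
```

```text
[ 0.50935772 -0.13081001  0.14787197] [ 1.79940179e+02 -1.06322980e-02 -1.77932355e+01] [-0.83503297 -4.75565808 -0.12789087] [-1.57077132  0.48814568  0.0168754 ] [-50.   24.1  72.7 107.9 -25.1  66.7 -76.1]
```

```bash
python3 - <<'E'
from h import *
s=manip.sense()
i=manip.camera_info("wrist")
im=manip.camera("wrist");cv2.imwrite("pics/w7f.png",im[:,:,::-1])
p=proj(i,[[.5118,-.1318,.0558]])[0];print(p)
x,y=p.astype(int);g=im[y-12:y+9,x-26:x+27].mean(2).astype(int)
print(x-26,y-12)
for r in g: print(''.join(f"{v:4d}" for v in r[::1]))
E
```

```text
[321.00795362 205.66013901]
295 193
 176 162 131  99  84  82  80  79  82  81  87  97 113 136 151 158 162 163 168 168 170 169 170 172 172 170 173 170 169 170 169 164 167 164 161 153 144 127 109  94  84  80  88 101  98  94 100 125 149 161 167 168 166
 169 152 121  92  81  82  79  81  82  87  97 115 135 151 160 162 166 170 171 170 173 173 171 172 173 171 172 172 173 172 172 170 170 166 167 165 160 149 134 109  92  83  80  85  90 101 104 112 141 160 166 167 166
 161 138 108  87  80  80  82  82  87  99 117 137 149 158 164 169 169 174 174 174 173 171 172 175 173 174 174 171 173 176 174 170 170 172 170 169 165 161 150 130 105  87  79  82  90 108 107 107 126 149 157 153 151
 156 125  97  81  80  80  81  82  94 117 138 152 158 164 166 171 173 173 174 174 172 175 172 175 173 175 174 174 173 172 173 174 170 171 172 169 168 166 161 145 119  96  84  79  86 104 111 104 111 128 135 127 116
 147 117  90  82  80  78  80  86 107 136 151 159 161 167 170 172 174 175 172 173 175 174 172 173 173 173 173 173 171 173 173 174 173 172 171 172 168 165 162 153 135 110  89  82  88 111 130 128 112 102 103 101 101
[... 2708 characters left out ...]
6 168 170 167 163 153 128  98  82  76  81 104 136 160 164 166
 122 108  93  81  81  84 109 141 157 150 123  93  72  64  58  60  61  62  56  50  48  47  49  47  48  45  46  49  45  47  53  59  75  89 109 131 144 152 163 164 163 161 146 118  92  78  77  87 114 145 163 165 170
 152 133 109  88  82  83 101 135 155 150 128  96  74  62  52  50  49  48  49  50  47  46  50  50  46  48  51  52  50  49  48  50  49  57  70  86 100 120 137 150 156 156 135 106  84  79  80  90 123 151 163 169 167
 164 153 125  97  84  80  93 122 139 138 118  87  63  56  49  51  48  51  52  50  52  51  55  53  54  54  52  54  54  55  48  50  50  48  50  57  63  80  95 118 134 136 118  95  78  78  84 103 134 157 165 168 165
```

move_arm:
  targets:
    - [0, 0, 0.0005, 0, -0.03]
    - [0, 0, 0.0008, 0, -0.05]
    - [0, 0, 0.0008, -0.01, -0.05]
    - [0, 0, 0.0008, -0.05, -0.05]
    - [0, 0, 0.0008, -0.12, -0.05]
    - [0, 0, 0.0008, -0.18, -0.05]
    - [0, 0, 0.0008, -0.18, -0.05]
    - [0, 0, 0.0008, -0.18, -0.05]

```text
clock: 8.87
position: [0.5104, -0.1299, 0.2392]
tool_rot: [-179.8, -0.2, -8.9]
wrist_force: [0.2, 0.6, -0.5]
gripper_width: 0.0234
gripper_force: 59.3
```

```bash
python3 - <<'E'
from h import *
s=manip.sense();print(s["position"],s["tool_rot"],s["joint_pos"].round(1))
i=manip.camera_info("wrist")
im=manip.camera("wrist");cv2.imwrite("pics/w8f.png",im[:,:,::-1])
C=np.array([.5118,-.1318,.0558]);p=proj(i,[C])[0];print(p)
g=im.mean(2);x,y=p.astype(int)
yy,xx=np.mgrid[:400,:640]
P=ray(i,np.c_[xx.ravel(),yy.ravel()],.0558)[:,:2].reshape(400,640,2)
m=((g<115)&(np.hypot(*(P-C[:2]).transpose(2,0,1))<.0135)).astype(np.uint8)
n,l,st,ce=cv2.connectedComponentsWithStats(m)
for k in range(1,n):
    if st[k,4]>15:
        q=P[l==k];w,v=np.linalg.eigh(np.cov(q.T));print(st[k],q.mean(0),np.degrees(np.arctan2(v[1,1],v[0,1])),np.sqrt(w*12))
# overview picture: wrist crop | top crop
a=cv2.resize(im[max(0,y-80):y+70,x-70:x+70,::-1],(420,450))
t=manip.camera("top");cv2.imwrite("pics/t8f.png",t[:,:,::-1])
b=cv2.resize(t[190:265,220:280+15,::-1],(375,375));b=cv2.copyMakeBorder(b,0,75,0,0,0)
cv2.imwrite("pics/w8.png",np.hstack([a,b]))
E
```

```text
[ 0.51042915 -0.12988947  0.23921415] [-1.79846669e+02 -1.66024530e-01 -8.89557603e+00] [-54.5  13.8  74.1 101.3 -14.   75.1 -76.1]
[322.44607395 184.73341751]
[311 183  22   6  79] [ 0.51115355 -0.13047759] 88.80754927256577 [0.00433323 0.02449055]
```

View pics/w8.png

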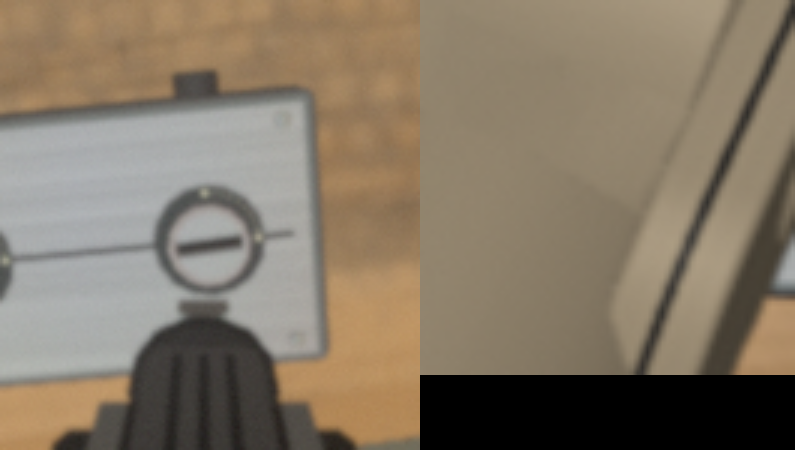

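move_arm:
  targets:
    - [0, 0, 0, 0, -0.036]
    - [0, 0, 0.03, 0, -0.072]
    - [0, 0.02, 0.07, 0, -0.108]
    - [0, 0.03, 0.11, 0, -0.144]
    - [0, 0.05, 0.15, 0, -0.18]
    - [0, 0.06, 0.19, 0, -0.216]
    - [0, 0.07, 0.23, 0, -0.252]
    - [0, 0.08, 0.27, 0, -0.288]
    - [0, 0.098, 0.31, 0, -0.324]
    - [0, 0.098, 0.317, 0, -0.36]

```text
clock: 9.8
position: [0.5323, -0.2977, 0.2358]
tool_rot: [-179.9, 0.1, 56.0]
wrist_force: [-0.2, -0.2, -0.4]
gripper_width: 0.0233
gripper_force: 59.3
```

move_arm:
  targets:
    - [0, 0, 0, 0, -0.036]
    - [0, 0, 0, 0, -0.072]
    - [0, 0, 0, 0, -0.108]
    - [0, 0, 0, 0, -0.144]
    - [0, 0, 0, 0, -0.18]
    - [0, 0, 0, 0, -0.216]
    - [0, 0, 0, 0, -0.23]
    - [0, 0, 0, 0, -0.23]
    - [0, 0, 0, 0, -0.23]

```text
clock: 10.55
position: [0.5328, -0.2943, 0.2364]
tool_rot: [-179.9, -0.1, 97.2]
wrist_force: [0.1, -0.4, 0.0]
gripper_width: 0.0236
gripper_force: 59.3
```

```bash
python3 - <<'E'
from h import *
s=manip.sense();print(s["position"],s["tool_rot"],s["joint_pos"].round(1))
i=manip.camera_info("wrist")
im=manip.camera("wrist");cv2.imwrite("pics/w9f.png",im[:,:,::-1])
a=cv2.imread("pics/w4f.png").mean(2).astype(int);b=im.mean(2).astype(int)
for g in (a,b):
    print("--")
    for r in g[174:212,300:340:2]: print(''.join(f"{v:4d}" for v in r))
E
```

```text
[ 0.53284548 -0.29431406  0.23642233] [-1.79893460e+02 -7.51204671e-02  9.71582430e+01] [-10.7  21.1  45.6  88.5 -15.3  77.   43.7]
--
 201 200 200 201 203 203 203 202 207 205 200 202 203 207 204 201 202 200 204 204
 202 200 200 200 203 201 200 202 205 199 200 197 202 205 204 202 202 202 204 205
 201 201 201 200 201 200 199 196 189 187 183 188 198 204 205 204 201 200 204 203
 200 201 202 201 202 201 196 184 165 154 151 162 185 201 205 202 201 201 202 204
 202 199 199 200 201 199 183 155 132 121 119 131 159 190 204 202 205 202 200 202
 202 198 202 201 200 195 167 128 106  99  99 104 132 174 200 204 201 202 201 202
 202 199 199 200 200 187 142 109  97  96  95  94 109 155 193 201 202 201 200 203
 201 201 199 201 198 173 126 101  95  94  92  93 102 134 179 201 201 200 201 200
 201 201 197 197 195 156 114  98  96  94  94  96 106 125 167 201 200 200 200 200
 201 201 198 198 188 144 108 104 102  97  97 102 115 122 155 197 203 202 200 203
 199 202 198 198 186 135 108 108 108 105 107 112 118 122 148 193 202 202 199 201
 197 201 199 198 180 126 105 110 114 115 116 122 123 123 140 188 203 201 2
[... 4493 characters left out ...]
 171 171 171 171 174 170 172 191 201 201 199 198 199
 178 189 197 199 197 185 148 140 138 139 138 138 137 141 181 200 201 200 198 199
 163 177 189 197 198 181 131 118 117 120 114 115 119 121 172 199 201 198 199 193
 150 164 180 194 197 185 128 112 112 113 111 107 113 120 170 198 202 199 196 188
 146 150 162 185 195 184 135 115 112 111 109 105 112 130 173 198 202 199 195 175
 146 145 147 169 187 185 142 107 102 100  98  95 108 138 179 196 200 200 194 167
 148 144 145 154 170 174 142  92  82  79  77  76  91 132 175 194 198 202 188 160
 142 143 144 146 146 145 111  67  61  59  59  58  72  98 148 175 194 197 179 158
 147 144 142 135 120 104  74  57  55  57  55  52  58  66 100 138 174 191 165 153
```

move_arm:
  targets:
    - [0, 0, 0.0025, 0, 0]
    - [0, 0, 0.0025, 0.05, 0]
    - [0, 0, 0.0025, 0.1, 0]
    - [0, 0, 0.0025, 0.15, 0]
    - [0, 0, 0.0025, 0.2, 0]
    - [0, 0, 0.0025, 0.235, 0]
    - [0, 0, 0.0025, 0.25, 0]
    - [0, 0, 0.0025, 0.258, 0]
    - [0, 0, 0.0025, 0.258, 0]
    - [0, 0, 0.0025, 0.258, 0]

```text
clock: 11.43
position: [0.535, -0.2948, 0.1097]
tool_rot: [179.9, 0.0, 97.3]
wrist_force: [-0.4, 0.4, -0.8]
gripper_width: 0.0234
gripper_force: 59.3
```

move_arm:
  targets:
    - [0, 0, 0, 0.003, 0]
    - [0, 0, 0, 0.006, 0]
    - [0, 0, 0, 0.008, 0]
    - [0, 0, 0, 0.008, 0]
    - [0, 0, 0, 0.008, 0]

```text
clock: 11.85
position: [0.535, -0.2946, 0.106]
tool_rot: [179.9, 0.0, 97.3]
wrist_force: [-2.8, 0.5, 7.6]
gripper_width: 0.0238
gripper_force: 60.3
```

Seated (7.6 N upward, same height as at the grasp). Release and rise.

move_arm:
  targets:
    - [0.3, 0, 0, 0, 0]
    - [0.6, 0, 0, 0, 0]
    - [1, 0, 0, 0, 0]
    - [1, 0, 0, 0, 0]
    - [1, 0, 0, 0, 0]
    - [1, 0, 0, -0.06, 0]
    - [1, 0, 0, -0.14, 0]
    - [1, 0, 0, -0.22, 0]
    - [1, 0, 0, -0.24, 0]
    - [1, 0, 0, -0.24, 0]

```text
clock: 12.68
position: [0.5359, -0.2956, 0.2286]
tool_rot: [179.7, 0.1, 97.3]
wrist_force: [0.2, 0.4, -0.8]
gripper_width: 0.0853
gripper_force: 0.0
```

```bash
python3 - <<'E'
from h import *
s=manip.sense();print(s["position"],s["gripper_width"],s["wrist_force"])
i=manip.camera_info("wrist")
im=manip.camera("wrist");cv2.imwrite("pics/w10f.png",im[:,:,::-1])
# handle cap (dark disc on top) near expected place: compare with w3
for f,g in (("w3",cv2.imread("pics/w3f.png",0)),("now",cv2.cvtColor(im,cv2.COLOR_RGB2GRAY))):
    m=(g<70).astype(np.uint8);n,l,st,ce=cv2.connectedComponentsWithStats(m)
    for k in range(1,n):
        if 150<st[k,4]<1500 and 280<ce[k][0]<360 and ce[k][1]<260: print(f,st[k],ce[k],ray(i,[ce[k]],.146)[0] if f=="now" else "")
E
```

```text
[ 0.53587479 -0.29557463  0.22858047] 0.08533538041710992 [ 0.23547614  0.38151352 -0.80465417]
w3 [308 188  23  19 192] [317.88020833 196.515625  ] 
w3 [307 217  19  18 275] [316.29454545 225.33454545] 
now [309 200  19  18 277] [317.92418773 208.3465704 ] [ 0.53470722 -0.29159538  0.146     ]
```

```bash
python3 -c "
from rig import manip
print(manip.sign_off())"
```

```text
the job is handed in; nothing more can be done
None
```

I turned the selector that stood across the line to its clockwise stop; its slot now measures within about 2° of the engraved line. The screwdriver is back upright and fully down in its stand. I handed the job in at about 13 s, but the sign-off gave no verdict.

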